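Weigh out green paint cakes from the bottom tray and restack

ROBOT

A 6-joint arm with a two-finger parallel gripper is mounted at the origin on the work surface. World frame = base frame: x ahead of the robot, y to its left, z up, the work surface at z = 0. Lengths are in mm, angles in rad, forces in N, time in s.
With the tool pointing down it reaches from about 350 to 925 mm from the base axis. Payload 6.4 kg.
Tool frame: the origin (TCP) lies between the finger pads; the fingertips stand 11 mm ahead of it and the grasp point (between the pads) lies 8 mm behind it; z points along the fingers, y is the line along which they close (so a half turn about z gives the same grasp; the last joint's range is limited). The gripper opens to 85 mm and grips with 20 to 120 N. Pads are 22 mm wide; open, the fingers measure 114 mm over their backs; the gripper's body (76 mm by 85 mm) begins 54 mm behind the grasp point. The pads swing forward as they close: fully open they stand 13 mm farther back than shut.
Start: joints at [1.118, 0.245, 1.558, -0, 1.339, -0.174], TCP at [178.878, 624.913, 242.29] pointing down, gripper open.
Joint ranges: [-3.13, 3.13], [-1.02, 2.26], [0.13, 2.54], [-0.95, 4.09], [0.21, 2.88], [-2.74, 2.74]. Speed limits (rad/s): [2.57, 2.57, 3.14, 3.14, 3.14, 3.14].

INTERFACE

Orientations are given as a unit quaternion [x, y, z, w].
In Python, from workcell import bot, capture, camera_model, ticket gives the robot as it stands.
- The arm moves only by the tool servo_tool, never from a script. Its argument "targets" is text: rows parted by semicolons, each of 7 numbers parted by spaces: the turn, a rotation vector about the tool's x, y, z in units of 360 degrees (1.0 is 360 degrees), then the shift along the tool's x, y, z in units of 12 cm (1.0 is 12 cm), then the finger opening in mm, from 0 to 85.4. In form: ax ay az tx ty tz jaw; .... A call has 1 to 12 rows; each row is the pose to reach, as a shift and turn from the pose commanded when the call began, along the tool's axes at that moment, turning the shorter way round; what a row does not reach only later rows make up. A row lasts 1/12 s, in which the tool goes at most 41.7 mm and 7.16 degrees, less where a joint would pass 70% of its speed; a pose out of reach is approached as far as the arm can. A call with a number of a shift or a turn outside -1 to 1 is refused whole. A call with a gripper value outside its range is refused whole. The fingers move at their own pace and stop on an object; "force" is the grip in N (left out, the last holds). Time passes only in rows, so rows that repeat a pose let the fingers close. It gives the time, the measured TCP pose, the force, the opening and the grip force at its end, in the units of the state.
- bot.observe(): the state, without advancing time (a new reading comes with each control period).
- capture(name): name is "side" or "top"; returns (picture, depth): 480x640x3 uint8, red, green, blue; 480x640 float32, mm along the optical axis (not along the pixel's ray), 0 where there is no reading.
- camera_model(name): a dict with "fx", "fy", "cx", "cy" (pixels), "rvec" (rotation vector, rad) and "tvec" (3), from world to camera coordinates, as OpenCV has them. Camera axes: x right, y down, z forward; pixel columns grow to the right and rows downward; lengths in mm; the calibration is good to about 2 mm. A picture is of the moment at which its call begins. camera_model takes no time and is no camera call.
- ticket.close_job(): hands the job in; it is judged then, once.
The state is a dict: "time": time; "qpos": joint angles; "joint_vel": joint speeds; "joint_torque": joint torques, N m; "position": TCP position; "ee_rot": TCP orientation; "contact_force": force on the tool from outside, world axes, zero at the start; "ft_torque": the same for the moment, N m; "grip_width": finger opening in mm; "gripper_force": force on a finger pad.
Only numpy, scipy, OpenCV 4.12 (cv2) and the standard library are available. Lean on these libraries where they do the work, as an engineer would, in place of code of your own. Each camera call takes 0.05 s, during which the arm holds its last target. There are 200 camera calls.

TASK

Lift the yellow and blue trays off the stack and stand them side by side on the table, then move whole paint cakes from the green tray to the scale pan, one by one, until the red pointer comes to rest inside the green band; leave the half cakes on the pan and the spare cakes in the green tray. Then restack squarely as before, blue on green and yellow on blue, without disturbing the other things on the table.

Things in the scene. Friction and masses are not known exactly. Their poses are not given: they have to be found in the camera images.
- green_tray_mid (a point): Green open tray at the bottom of the stack, 0.55 kg, 190 (x) x 140 (y) x 50 mm high, walls and floor 5 mm. Handle: central partition along x, 12 mm thick, top 46 mm above the underside; pinch it across y at its middle (black strip). Point: tray centre, 25 mm above the underside. Four paint cakes lie in it, at about 40 mm either way in x and 35 mm either way in y.
- blue_tray_mid (a point): Blue open tray, the middle one, 0.3 to 0.5 kg, 190 (x) x 140 (y) x 50 mm high, walls and floor 5 mm; stands flat on the green tray's rim, not interlocked. Handle: central partition along x, 12 mm thick, top 46 mm above the underside; pinch it across y at its middle (black strip). Point: tray centre, 25 mm above the underside. Test tiles are fixed on its floor, up to 14 mm above the underside.
- yellow_tray_mid (a point): Yellow open tray, the top one, 0.3 to 0.5 kg, 190 (x) x 140 (y) x 50 mm high, walls and floor 5 mm; stands flat on the blue tray's rim. Handle: central partition along x, 12 mm thick, top 46 mm above the underside; pinch it across y at its middle (black strip). Point: tray centre, 25 mm above the underside. Test tiles are fixed on its floor, up to 14 mm above the underside.
- pan_floor (a point): Aluminium pan of the sprung scale, 190 (x) x 170 mm (y), rim 7 mm high. Point: centre of its inner floor, axes along the sides; +x towards the white indicator plate. It stays level, 88 mm above the table when empty, and sinks 9 mm per 75 g, at most 55 mm; it swings for about half a second after loading.
- pointer (a point): Red pointer fixed to the pan, 3 mm thick, sinking with it in front of the white indicator plate (50 mm wide, 125 mm high, 135 mm from the pan's centre on its +x side). Point at the middle of the pointer's height.
- band_mid (a point): Green band across the white indicator plate, 12 mm high: the pointer is in the band when its middle is within 6 mm of this point in height. Point at the band's centre. The band's height differs from start to start; it does not move.
- cake1_mid (a point): Whole paint cake: white square tub filled with solid green paint, 36 x 36 x 26 mm (x, y, z), about 75 g. Point at its centre. Starts in the green tray.
- cake2_mid (a point): Whole paint cake: white square tub filled with solid green paint, 36 x 36 x 26 mm (x, y, z), about 75 g. Point at its centre. Starts in the green tray.
- cake3_mid (a point): Whole paint cake: white square tub filled with solid green paint, 36 x 36 x 26 mm (x, y, z), about 75 g. Point at its centre. Starts in the green tray.
- cake4_mid (a point): Whole paint cake: white square tub filled with solid green paint, 36 x 36 x 26 mm (x, y, z), about 75 g. Point at its centre. Starts in the green tray.
- half1_mid (a point): Half paint cake, 36 x 18 x 26 mm (x, y, z), about 37 g; starts on the pan, near its -y edge, and may be absent. Point at its centre.
- half2_mid (a point): Half paint cake, 36 x 18 x 26 mm (x, y, z), about 37 g; starts on the pan, near its -y edge, and may be absent. Point at its centre.
- half3_mid (a point): Half paint cake, 36 x 18 x 26 mm (x, y, z), about 37 g; starts on the pan, near its -y edge, and may be absent. Point at its centre.
- cup: Clear plastic cup, 72 mm across, 75 mm high; a bystander, not to be disturbed. Origin under its centre.
- jar1: Green lidded jar, 52 mm across, 60 mm high; a bystander, not to be disturbed. Origin under its centre.
- jar2: Terracotta-coloured lidded jar, 52 mm across, 60 mm high; a bystander, not to be disturbed. Origin under its centre.
- bowl: White ceramic bowl, 100 mm across, 45 mm high; a bystander, not to be disturbed. Origin under its centre.
- brush1: Paint brush lying flat, 200 mm long; a bystander, not to be disturbed.
- sanding_block: Cork sanding block, 70 x 50 x 30 mm; a bystander, not to be disturbed. Origin under its centre.
Things that resemble listed ones, but are neither listed nor needed, are in the scene too. Of the things that look like the part that bears blue_tray_mid, the larger one is meant.

How it is judged (in metres and radians):
On the way, in this order (a step that is already met when the one before it is completed fails the run):
1. the yellow and blue trays both stand flat on the table, clear of the green tray (height (world z) of each of blue_tray_mid, yellow_tray_mid below 0.035 m and horizontal distance between each of blue_tray_mid, yellow_tray_mid and green_tray_mid above 0.12 m and angle between each of blue_tray_mid, yellow_tray_mid's own z axis and vertical below 0.1 rad), for 0.2 s.
2. the pointer rests in the green band, every whole cake being on the pan or in the green tray and the half cakes on the pan (z of pointer in the frame of band_mid between -0.006 and 0.006 m and ((x of cake1_mid in the frame of pan_floor between -0.095 and 0.095 m and y of cake1_mid in the frame of pan_floor between -0.085 and 0.085 m and z of cake1_mid in the frame of pan_floor between 0 and 0.08 m) or (x of cake1_mid in the frame of green_tray_mid between -0.095 and 0.095 m and y of cake1_mid in the frame of green_tray_mid between -0.07 and 0.07 m and z of cake1_mid in the frame of green_tray_mid between -0.025 and 0.025 m)) and ((x of cake2_mid in the frame of pan_floor between -0.095 and 0.095 m and y of cake2_mid in the frame of pan_floor between -0.085 and 0.085 m and z of cake2_mid in the frame of pan_floor between 0 and 0.08 m) or (x of cake2_mid in the frame of green_tray_mid between -0.095 and 0.095 m and y of cake2_mid in the frame of green_tray_mid between -0.07 and 0.07 m and z of cake2_mid in the frame of green_tray_mid between -0.025 and 0.025 m)) and ((x of cake3_mid in the frame of pan_floor between -0.095 and 0.095 m and y of cake3_mid in the frame of pan_floor between -0.085 and 0.085 m and z of cake3_mid in the frame of pan_floor between 0 and 0.08 m) or (x of cake3_mid in the frame of green_tray_mid between -0.095 and 0.095 m and y of cake3_mid in the frame of green_tray_mid between -0.07 and 0.07 m and z of cake3_mid in the frame of green_tray_mid between -0.025 and 0.025 m)) and ((x of cake4_mid in the frame of pan_floor between -0.095 and 0.095 m and y of cake4_mid in the frame of pan_floor between -0.085 and 0.085 m and z of cake4_mid in the frame of pan_floor between 0 and 0.08 m) or (x of cake4_mid in the frame of green_tray_mid between -0.095 and 0.095 m and y of cake4_mid in the frame of green_tray_mid between -0.07 and 0.07 m and z of cake4_mid in the frame of green_tray_mid between -0.025 and 0.025 m)) and x of half1_mid in the frame of pan_floor between -0.095 and 0.095 m and y of half1_mid in the frame of pan_floor between -0.085 and 0.085 m and z of half1_mid in the frame of pan_floor between 0 and 0.08 m and x of half2_mid in the frame of pan_floor between -0.095 and 0.095 m and y of half2_mid in the frame of pan_floor between -0.085 and 0.085 m and z of half2_mid in the frame of pan_floor between 0 and 0.08 m and x of half3_mid in the frame of pan_floor between -0.095 and 0.095 m and y of half3_mid in the frame of pan_floor between -0.085 and 0.085 m and z of half3_mid in the frame of pan_floor between 0 and 0.08 m), for 0.5 s.
3. the blue tray is back squarely on the green one (horizontal distance between blue_tray_mid and green_tray_mid below 0.02 m and z of blue_tray_mid in the frame of green_tray_mid between 0.045 and 0.055 m and angle between the x axis of green_tray_mid and the x axis of blue_tray_mid, either way round below 0.2 rad and angle between blue_tray_mid's own z axis and vertical below 0.06 rad), for 0.2 s.
At the end, for the whole second after the job is handed in: The pointer is within 6 mm of the band's middle in height; each whole cake is on the pan or in the green tray and the half cakes are on the pan; the green tray stands on the table, the blue tray flat on it and the yellow flat on the blue, each within 20 mm and 0.2 rad of the one below; all at rest (all of step 2 and all of step 3 and horizontal distance between yellow_tray_mid and blue_tray_mid below 0.02 m and z of yellow_tray_mid in the frame of blue_tray_mid between 0.045 and 0.055 m and angle between the x axis of blue_tray_mid and the x axis of yellow_tray_mid, either way round below 0.2 rad and angle between each of yellow_tray_mid, green_tray_mid's own z axis and vertical below 0.06 rad and linear speed of each of green_tray, blue_tray, yellow_tray, cake1, cake2, cake3, cake4 below 0.02 m/s and height (world z) of green_tray_mid below 0.03 m); the robot touches nothing.
It fails at once if a bystander is moved more than 40 mm (distance of any of cup, jar1, jar2, bowl, brush1, sanding_block from where it was at the start of the episode above 0.04 m).
Of half1, half2, half3 only 1 to 3 are there at a start; the rules pass over those that are not, and their reading is None.
At some moment in a run one of blue_tray, yellow_tray may be knocked a few centimetres aside while the robot is not near it.
Once in a run the grip may slacken for a moment while it holds something.
It also fails if it takes over 210 s, if anything falls off the work surface, if the arm or the gripper's body presses on something with over 40 N, if the wrist force passes 120 N, or if a joint passes its speed limit or range.

## Working session

There is one attempt and no reset: what is moved stays moved. The work goes in short steps, Python scripts to look and compute and a tool call to move; the robot and the scene stay as the last step left them, time stands still between calls to the robot, and variables do not carry over. Pictures are saved under pics/ and viewed, at most 14 in all, crops included, and the job is handed in when it is done.

Besides the shell and the picture viewer there is one more tool, called after "Call:" in YAML: its name, and indented under it one key for each argument. servo_tool: Moves the arm, as the interface text tells. Its arguments: {"type":"object","properties":{"targets":{"type":"string"},"force":{"type":"number"}},"required":["targets"]}

```bash
mkdir -p pics; ls
cat > h.py <<'E'
import numpy as np, cv2
from workcell import bot, capture, camera_model, ticket
from scipy.spatial.transform import Rotation as R
def cloud(name):
    im,d=capture(name); m=camera_model(name)
    Rm=cv2.Rodrigues(np.array(m['rvec'],float))[0]; t=np.array(m['tvec'],float).ravel()
    v,u=np.mgrid[0:480,0:640]
    P=np.dstack([(u-m['cx'])/m['fx']*d,(v-m['cy'])/m['fy']*d,d])
    W=(P-t)@Rm; W[d==0]=np.nan
    return im,W
def save(im,n): cv2.imwrite('pics/'+n,cv2.cvtColor(im,cv2.COLOR_RGB2BGR))
E
python3 - <<'E'
from h import *
for n in('top','side'):
    im,W=cloud(n); save(im,n+'0.png'); np.save(n+'.npy',W); np.save(n+'i.npy',im)
s=bot.observe(); print({k:np.round(s[k],3) for k in('time','position','ee_rot','grip_width','contact_force')})
E
```

```text
pics
{'time': np.float64(0.1), 'position': array([178.643, 624.461, 241.272]), 'ee_rot': array([ 0.139,  0.99 , -0.001, -0.   ]), 'grip_width': np.float64(85.689), 'contact_force': array([0.377, 0.214, 0.258])}
```

View pics/top0.png

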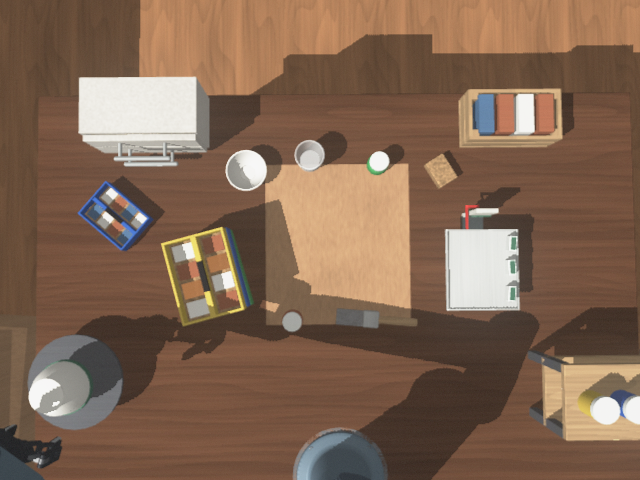

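View pics/side0.png

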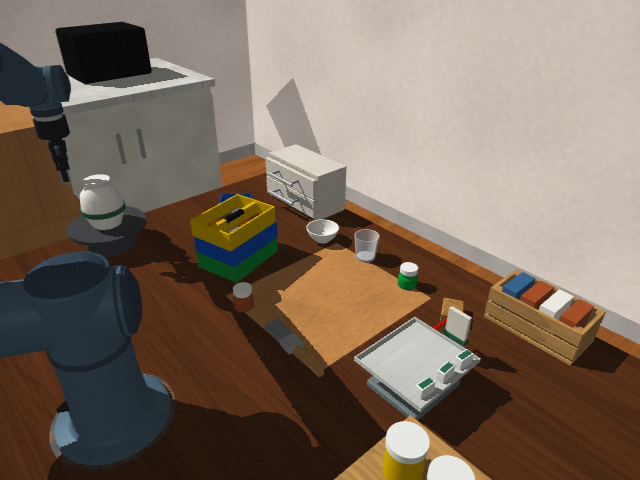

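The top view shows the stack at pixel (205,275), a small decoy blue tray at (115,215), and the pan at (483,270) with three halves on its right edge and the pointer at (470,215). Bowl (246,170), cup (310,155), jar1 (378,160), block (441,170), jar2 (292,321) and brush (375,320) surround the flat board.

```bash
cat >> h.py <<'E'
def hsv(im): return cv2.cvtColor(im,cv2.COLOR_RGB2HSV).astype(int)
def col(im,c):
    h=hsv(im); H,S,V=h[...,0],h[...,1],h[...,2]
    lo,hi={'yellow':(22,34),'blue':(105,125),'green':(45,90)}[c]
    return (H>=lo)&(H<=hi)&(S>120)&(V>40)
def rect(pts):
    (c,(w,h),a)=cv2.minAreaRect(pts[:,:2].astype(np.float32))
    if w<h: w,h=h,w; a+=90
    return np.round(c,1),round(w,1),round(h,1),round((a+90)%180-90,1)
E
python3 - <<'E'
from h import *
W=np.load('top.npy');im=np.load('topi.npy');Ws=np.load('side.npy');ims=np.load('sidei.npy')
def r(m,W=W):
    p=W[m]; p=p[np.isfinite(p[:,0])]; return p
p=r(col(im,'yellow')&(W[...,2]>135)&(W[...,2]<165)&(W[...,1]>150)); print('yellow',rect(p),np.median(p[:,2]),len(p))
sub=np.zeros((480,640),bool)
def box(a,b,c,d): s=sub.copy(); s[b:d,a:c]=1; return s
for n,b,z0,z1 in [('pan',(435,222,528,318),75,110),('bowl',(222,145,270,195),25,60),('cup',(292,138,327,175),5,90),('jar1',(362,148,392,178),35,75),('block',(420,150,462,190),20,45),('jar2',(280,308,304,334),30,75),('brush',(334,305,420,330),4,40),('board',(270,170,405,300),-5,20),('decoy',(76,180,152,252),15,80),('crate',(455,85,565,150),20,150),('drawers',(76,75,212,168),20,250),('rightcrate',(525,345,640,445),20,250),('vase',(25,330,125,430),10,350),('pot',(290,425,390,480),10,350),('bottom-left',(0,420,65,480),10,900)]:
    q=r(box(*b)&(W[...,2]>z0)&(W[...,2]<z1))
    if len(q): print(n,rect(q),'z',np.round(np.percentile(q[:,2],[5,50,95]),1),len(q), 'x',q[:,0].min().round(),q[:,0].max().round(),'y',q[:,1].min().round(),q[:,1].max().round())
h=hsv(im)
q=r(box(455,195,505,232)&((h[...,0]<8)|(h[...,0]>172))&(h[...,1]>150)); print('ptr top',np.round(np.percentile(q,[5,50,95],axis=0),1))
hs=hsv(ims);red=((hs[...,0]<8)|(hs[...,0]>172))&(hs[...,1]>170)
q=r(box(425,310,450,340)&red,Ws); print('ptr side',np.round(np.percentile(q,[5,50,95],axis=0),1),len(q))
q=r(box(440,300,475,350)&col(ims,'green'),Ws); print('band side',np.round(np.percentile(q,[5,50,95],axis=0),1),len(q))
cv2.imwrite('pics/c.png',cv2.resize(cv2.cvtColor(ims[295:375,400:500],cv2.COLOR_RGB2BGR),None,fx=7,fy=7,interpolation=cv2.INTER_NEAREST))
q=r(box(505,228,525,305)&col(im,'green')); print('halves',rect(q),np.percentile(q[:,2],[5,50,95]))
E
```

```text
yellow (array([494. , 309.5]), 189.5, 141.3, 14.8) 148.30611916388892 1128
pan (array([ 511.7, -335. ]), 205.4, 173.2, -0.5) z [ 75.2  77.6 101.4] 3338 x 408.0 615.0 y -422.0 -249.0
bowl (array([749.4, 224.4]), 97.1, 95.3, -1.0) z [26.1 39.4 48.1] 531 x 701.0 798.0 y 177.0 272.0
cup (array([789. ,  70.1]), 91.2, 85.3, -0.5) z [ 5.4 37.9 77. ] 654 x 744.0 835.0 y 27.0 113.0
jar1 (array([765.7, -97.5]), 45.6, 45.1, 43.8) z [43.9 59.9 64.3] 325 x 742.0 790.0 y -121.0 -74.0
block (array([ 748.2, -254.8]), 69.8, 52.2, 31.4) z [24.6 30.2 35.1] 590 x 708.0 790.0 y -292.0 -216.0
jar2 (array([384.3, 114.5]), 47.3, 47.1, 25.8) z [33.1 59.7 64.9] 342 x 360.0 408.0 y 90.0 139.0
brush (array([385.9, -94.3]), 211.4, 59.5, 89.5) z [ 4.6 17.8 23.1] 1176 x 355.0 416.0 y -200.0 12.0
board (array([593. ,   1.1]), 337.9, 324.9, 89.5) z [-3.   1.5  6.2] 17204 x 429.0 756.0 y -169.0 170.0
decoy (array([641.2, 548.2]), 143.6, 105.4, 49.4) z [15.8 33.  40.7] 1024 x 557.0 726.0 y 461.0 633.0
crate (array([ 870.4, -417.5]), 224.8, 123.0, -89.9) z [ 40.4  91.4 102.1] 5583 x 809.0 932.0 y -530.0 -305.0
drawers 
[... 805 characters left out ...]
  62.6]] 108Traceback (most recent call last):
  File "<stdin>", line 17, in <module>
    return _quantile_unchecked(
        a, q, axis, out, overwrite_input, method, keepdims, weights)
    return _ureduce(a,
                    func=_quantile_ureduce_func,
    ...<5 lines>...
                    overwrite_input=overwrite_input,
                    method=method)
    r = func(a, **kwargs)
    result = _quantile(arr,
                       quantiles=q,
    ...<2 lines>...
                       out=out,
                       weights=wgt)
    slices_having_nans = np.isnan(arr[-1, ...])
                                  ~~~^^^^^^^^^
IndexError: index -1 is out of bounds for axis 0 with size 0
```

View pics/c.png

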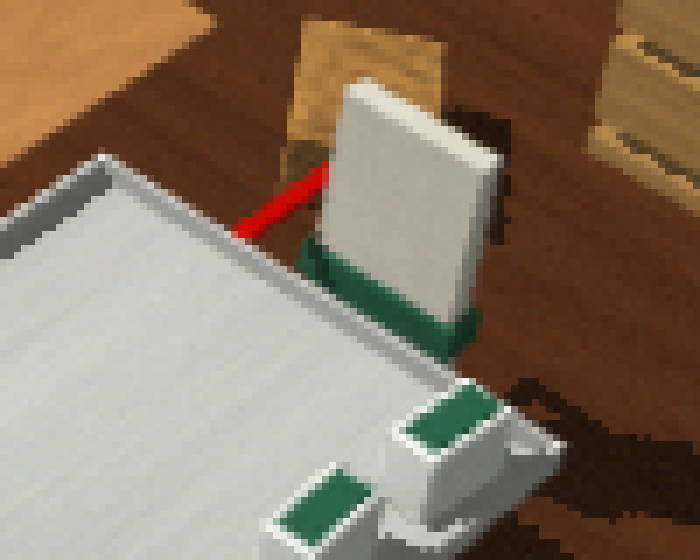

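The crop shows the white plate's green band near its bottom (z ≈ 52–63) and the red pointer above it at z ≈ 77.5. Two cakes, sinking the pan about 18 mm, should bring it in. Next I move over the stack.

```bash
cat >> h.py <<'E'
def to(x,y,z,yaw=None):
    """print shift (units) and turn to a world target; yaw = world angle of tool y, deg"""
    s=bot.observe(); Rm=R.from_quat(s['ee_rot']).as_matrix(); p=np.array(s['position'])
    d=Rm.T@(np.array([x,y,z])-p)/120
    ya=np.degrees(np.arctan2(Rm[1,1],Rm[0,1]))
    tilt=R.from_matrix(Rm).inv()
    out='yaw %.2f'%ya
    if yaw is not None:
        T=np.array([[np.sin(np.radians(yaw)),np.cos(np.radians(yaw)),0]]).T
        c,sn=np.cos(np.radians(yaw)),np.sin(np.radians(yaw))
        G=np.array([[-sn,c,0],[c,sn,0],[0,0,-1.]])
        out+=' turn '+str(np.round(R.from_matrix(Rm.T@G).as_rotvec()/2/np.pi,4))
    print('t',round(s['time'],2),'pos',np.round(p,1),out,'shift',np.round(d,3),'w',round(s['grip_width'],1),'f',round(s['gripper_force'],1),np.round(s['contact_force'],1))
E
python3 -c "
from h import *
to(494,309.5,220,104.8)
W=np.load('top.npy');im=np.load('topi.npy')
m=(W[...,2]>84)&(W[...,2]<110)&(W[...,1]<-385)&(W[...,1]>-430)&(W[...,0]>400)&(W[...,0]<600); print(np.percentile(W[m],[1,50,99],axis=0).round(1))
m=(W[...,2]>70)&(W[...,2]<90)&(W[...,1]<-245)&(W[...,1]>-430)&(W[...,0]>400)&(W[...,0]<598); print(np.percentile(W[m],[0.5,50,99.5],axis=0).round(1))
"
```

```text
t 0.1 pos [178.6 624.5 241.3] yaw 74.03 turn [-0.0003 -0.0001 -0.0855] shift [-3.249 -1.8    0.179] w 85.7 f 0.0 [0.4 0.2 0.3]
[[ 411.6 -418.2   84.2]
 [ 509.7 -396.9   99.8]
 [ 582.2 -387.2  107.4]]
[[ 409.2 -419.5   70.2]
 [ 502.7 -330.    75.3]
 [ 597.5 -250.    86.6]]
```

Call:
servo_tool:
  targets: "0 0 -0.0855 0 0 -0.5 50; 0 0 -0.0855 0 0 -0.5 50; 0 0 -0.0855 0 0 -0.5 50; 0 0 -0.0855 0 0 -0.5 50; 0 0 -0.0855 0 0 -0.5 50; 0 0 -0.0855 0 0 -0.5 50"
  force: 60

```text
time: 0.6
position: [178.8, 624.7, 301.8]
ee_rot: [-0.129, 0.992, -0.0, -0.0]
contact_force: [0.9, -0.2, 0.3]
grip_width: 49.8
gripper_force: 0.0
```

Call:
servo_tool:
  targets: "0 0 0 -0.47 -0.8 0 50; 0 0 0 -0.47 -0.8 0 50; 0 0 0 -0.47 -0.8 0 50; 0 0 0 -0.47 -0.8 0 50"

```text
time: 0.93
position: [261.0, 543.6, 301.8]
ee_rot: [-0.126, 0.992, -0.001, 0.0]
contact_force: [0.8, -0.2, 0.3]
grip_width: 49.9
gripper_force: 0.0
```

Call:
servo_tool:
  targets: "0 0 0 -0.47 -0.8 0 50; 0 0 0 -0.47 -0.8 0 50; 0 0 0 -0.47 -0.8 0 50; 0 0 0 -0.47 -0.8 0 50"

```text
time: 1.27
position: [339.8, 465.3, 301.9]
ee_rot: [-0.126, 0.992, -0.001, 0.0]
contact_force: [-0.4, 0.2, -0.0]
grip_width: 50.0
gripper_force: 0.0
```

Call:
servo_tool:
  targets: "0 0 0 -0.47 -0.8 0 50; 0 0 0 -0.47 -0.8 0 50; 0 0 0 -0.47 -0.8 0 50; 0 0 0 -0.47 -0.8 0 50"

```text
time: 1.6
position: [418.6, 387.2, 301.9]
ee_rot: [-0.126, 0.992, -0.001, 0.0]
contact_force: [0.8, 0.4, -0.9]
grip_width: 50.2
gripper_force: 0.0
```

Call:
servo_tool:
  targets: "0 0 0 -0.47 -0.8 0 50; 0 0 0 -0.47 -0.8 0 50; 0 0 0 -0.47 -0.8 0 50; 0 0 0 -0.47 -0.8 0 50; 0 0 0 -0.47 -0.8 0 50"

```text
time: 2.02
position: [495.3, 311.2, 301.8]
ee_rot: [-0.128, 0.992, 0.0, -0.001]
contact_force: [-0.8, 0.5, 0.7]
grip_width: 49.7
gripper_force: 0.0
```

```bash
python3 -c "
from h import *
to(494,309.5,200,104.8)"
```

```text
t 2.02 pos [495.3 311.2 301.8] yaw 104.67 turn [ 0.0001 -0.0002 -0.0004] shift [ 0.013 -0.012  0.848] w 49.7 f 0.0 [-0.8  0.5  0.7]
```

Call:
servo_tool:
  targets: "0 0 0 0.013 -0.012 0.85 40; 0 0 0 0.013 -0.012 0.85 40; 0 0 0 0.013 -0.012 0.85 40; 0 0 0 0.013 -0.012 0.85 40"

```text
time: 2.35
position: [489.3, 309.7, 194.0]
ee_rot: [-0.13, 0.992, -0.001, -0.006]
contact_force: [-1.4, -0.2, -1.6]
grip_width: 39.6
gripper_force: 0.0
```

Call:
servo_tool:
  targets: "0 0 0 0 0 0.3 40; 0 0 0 0 0 0.575 40; 0 0 0 0 0 0.575 40; 0 0 0 0 0 0.575 5; 0 0 0 0 0 0.575 5; 0 0 0 0 0 0.575 5; 0 0 0 0 0 0.575 5; 0 0 0 0 0 0.575 5; 0 0 0 0 0 0.575 5; 0 0 0 0 0 0.575 5; 0 0 0 0 0 0.575 5"

```text
time: 3.27
position: [495.7, 310.6, 134.7]
ee_rot: [-0.129, 0.992, 0.001, 0.002]
contact_force: [-2.3, 1.1, 7.1]
grip_width: 10.3
gripper_force: 61.6
```

Call:
servo_tool:
  targets: "0 0 0 0 0 -0.15 5; 0 0 0 0 0 -0.4 5; 0 0 0 0 0 -0.4 5; 0 0 0 0 0 -0.4 5"

```text
time: 3.6
position: [495.2, 310.0, 181.1]
ee_rot: [-0.129, 0.992, 0.001, 0.002]
contact_force: [-0.3, 0.5, -5.1]
grip_width: 10.9
gripper_force: 60.1
```

```bash
python3 -c "
from h import *
to(610,-90,181,104.8); im,W=cloud('top'); cv2.imwrite('pics/d.png',cv2.cvtColor(im,cv2.COLOR_RGB2BGR)[120:340,60:540])"
```

```text
t 3.6 pos [495.2 310.  181.1] yaw 104.80 turn [0.0001 0.0007 0.    ] shift [-7.400e-02 -3.467e+00 -1.000e-03] w 10.9 f 60.1 [-0.3  0.5 -5.1]
```

View pics/d.png

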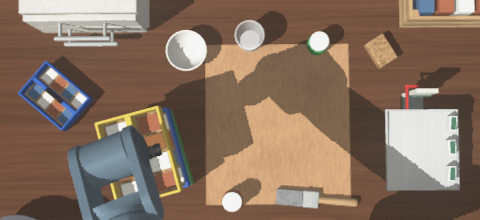

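Yellow is gripped and lifted (width 10.9 mm, about 5 N load); the arm hides the rest of the stack. I carry it to the board.

Call:
servo_tool:
  targets: "0 0 0 -0.01 -0.2 0 5; 0 0 0 -0.018 -0.5 0 5; 0 0 0 -0.018 -0.867 0 5; 0 0 0 -0.018 -0.867 0 5"

```text
time: 3.98
position: [522.9, 204.1, 176.7]
ee_rot: [-0.126, 0.992, -0.002, -0.002]
contact_force: [0.2, 0.2, -4.1]
grip_width: 10.8
gripper_force: 60.4
```

Call:
servo_tool:
  targets: "0 0 0 -0.01 -0.3 0 5; 0 0 0 -0.018 -0.6 0 5; 0 0 0 -0.018 -0.867 0 5; 0 0 0 -0.018 -0.867 0 5"

```text
time: 4.32
position: [551.5, 104.6, 177.1]
ee_rot: [-0.126, 0.992, -0.001, -0.001]
contact_force: [0.2, -0.4, -4.8]
grip_width: 10.5
gripper_force: 60.9
```

Call:
servo_tool:
  targets: "0 0 0 -0.01 -0.3 0 5; 0 0 0 -0.018 -0.6 0 5; 0 0 0 -0.018 -0.867 0 5; 0 0 0 -0.018 -0.867 0 5"

```text
time: 4.65
position: [580.3, 4.9, 177.4]
ee_rot: [-0.126, 0.992, -0.001, -0.001]
contact_force: [0.0, 0.9, -3.9]
grip_width: 11.0
gripper_force: 61.2
```

Call:
servo_tool:
  targets: "0 0 0 -0.01 -0.3 0 5; 0 0 0 -0.018 -0.6 0 5; 0 0 0 -0.018 -0.867 0 5; 0 0 0 -0.018 -0.867 0 5; 0 0 0 -0.018 -0.867 0 5"

```text
time: 5.07
position: [607.9, -91.4, 177.1]
ee_rot: [-0.127, 0.992, 0.001, -0.001]
contact_force: [-0.4, 0.5, -5.0]
grip_width: 10.6
gripper_force: 61.4
```

Call:
servo_tool:
  targets: "0 0 0 0 0 0.25 5; 0 0 0 0 0 0.5 5; 0 0 0 0 0 0.75 5; 0 0 0 0 0 0.95 5; 0 0 0 0 0 1 5; 0 0 0 0 0 1 5; 0 0 0 0 0 1 5"

```text
time: 5.65
position: [608.9, -89.8, 59.7]
ee_rot: [-0.129, 0.992, 0.0, 0.0]
contact_force: [0.5, 0.2, -3.9]
grip_width: 10.7
gripper_force: 61.3
```

```bash
python3 -c "
from h import *
to(610,-90,38,104.8); im,W=cloud('side'); im2,W2=cloud('top')
for i,w in((im,W),(im2,W2)):
  m=col(i,'yellow')&(w[...,1]<100)&(w[...,0]>480)&(w[...,1]>-200)&(w[...,0]<740); print(np.nanpercentile(w[m],[1,10,50,90,99],axis=0).round(1))
cv2.imwrite('pics/e.png',cv2.cvtColor(im,cv2.COLOR_RGB2BGR)[140:400,150:500])
"
```

```text
t 5.65 pos [608.9 -89.8  59.7] yaw 104.86 turn [0.     0.     0.0002] shift [-0.009 -0.004  0.18 ] w 10.7 f 61.3 [ 0.5  0.2 -3.9]
[[ 499.3 -181.5   24.5]
 [ 507.6 -171.3   33.5]
 [ 552.  -113.4   56. ]
 [ 697.3  -37.    73.8]
 [ 710.6  -17.8   94.6]]
[[ 570.9 -140.7   34.6]
 [ 597.2 -133.5   43.3]
 [ 684.1  -31.9   73.4]
 [ 708.2   -6.4   78.8]
 [ 714.2    0.8   85.3]]
```

View pics/e.png

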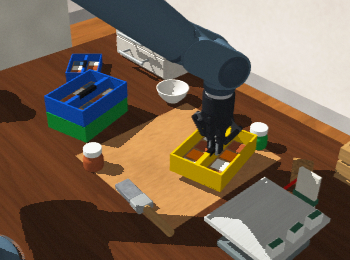

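Yellow hangs level over the board next to jar1, and blue on green stays undisturbed on the left. I lower yellow.

Call:
servo_tool:
  targets: "0 0 0 0 0 0.1 5; 0 0 0 0 0 0.15 5; 0 0 0 0 0 0.18 5; 0 0 0 0 0 0.195 5; 0 0 0 0 0 0.195 5; 0 0 0 0 0 0.195 5"

```text
time: 6.25
position: [608.8, -90.7, 35.9]
ee_rot: [-0.129, 0.992, -0.0, 0.0]
contact_force: [0.5, 0.8, -4.3]
grip_width: 10.9
gripper_force: 61.4
```

Call:
servo_tool:
  targets: "0 0 0 0 0 0.01 5; 0 0 0 0 0 0.02 5; 0 0 0 0 0 0.02 5"

```text
time: 6.5
position: [609.2, -90.8, 34.8]
ee_rot: [-0.129, 0.992, -0.0, 0.0]
contact_force: [-3.9, 0.0, 3.8]
grip_width: 10.6
gripper_force: 62.7
```

Call:
servo_tool:
  targets: "0 0 0 0 0 0.01 5; 0 0 0 0 0 0.01 5; 0 0 0 0 0 0.01 5"

```text
time: 6.75
position: [609.2, -90.8, 34.7]
ee_rot: [-0.129, 0.992, -0.0, -0.0]
contact_force: [-8.7, 1.7, 13.6]
grip_width: 10.9
gripper_force: 63.9
```

Call:
servo_tool:
  targets: "0 0 0 0 0 -0.01 40; 0 0 0 0 0 -0.01 40; 0 0 0 0 0 -0.01 40; 0 0 0 0 0 -0.01 40; 0 0 0 0 0 -0.01 40; 0 0 0 0 0 -0.3 40; 0 0 0 0 0 -0.6 40; 0 0 0 0 0 -0.95 40; 0 0 0 0 0 -0.95 40; 0 0 0 0 0 -0.95 40"

```text
time: 7.58
position: [610.9, -91.3, 150.0]
ee_rot: [-0.129, 0.992, -0.002, 0.003]
contact_force: [-0.5, -0.8, -0.4]
grip_width: 40.1
gripper_force: 0.0
```

Call:
servo_tool:
  targets: "0 0 0 0.015 0.87 0 40; 0 0 0 0.015 0.87 0 40; 0 0 0 0.015 0.87 0 40; 0 0 0 0.015 0.87 0 40"

```text
time: 7.92
position: [577.6, 13.7, 143.8]
ee_rot: [-0.131, 0.991, 0.001, -0.002]
contact_force: [-0.4, 0.6, 1.1]
grip_width: 39.8
gripper_force: 0.0
```

Call:
servo_tool:
  targets: "0 0 0 0.015 0.87 0 40; 0 0 0 0.015 0.87 0 40; 0 0 0 0.015 0.87 0 40; 0 0 0 0.015 0.87 0 40"

```text
time: 8.25
position: [549.9, 113.1, 144.5]
ee_rot: [-0.131, 0.991, 0.001, -0.002]
contact_force: [-0.0, 0.3, 0.4]
grip_width: 39.9
gripper_force: 0.0
```

Call:
servo_tool:
  targets: "0 0 0 0.015 0.87 0 40; 0 0 0 0.015 0.87 0 40; 0 0 0 0.015 0.87 0 40; 0 0 0 0.015 0.87 0 40"

```text
time: 8.58
position: [522.2, 212.8, 145.0]
ee_rot: [-0.131, 0.991, 0.0, -0.001]
contact_force: [0.3, -0.5, -0.1]
grip_width: 39.5
gripper_force: 0.0
```

Call:
servo_tool:
  targets: "0 0 0 0.015 0.87 0 40; 0 0 0 0.015 0.87 0 40; 0 0 0 0.015 0.87 0 40; 0 0 0 0.015 0.87 0 40; 0 0 0 0.015 0.87 0 40"

```text
time: 9.0
position: [495.3, 310.5, 145.3]
ee_rot: [-0.129, 0.992, -0.001, -0.001]
contact_force: [-0.2, -0.6, -0.1]
grip_width: 39.9
gripper_force: 0.0
```

```bash
cat >> h.py <<'E'
def rim(c,z0,z1,x0,x1,y0,y1):
    for n in('top','side'):
        im,W=cloud(n); m=col(im,c)&(W[...,2]>z0)&(W[...,2]<z1)&(W[...,0]>x0)&(W[...,0]<x1)&(W[...,1]>y0)&(W[...,1]<y1)
        print(n,c,rect(W[m]),np.median(W[m][:,2]).round(1),m.sum())
E
python3 -c "
from h import *
rim('blue',88,110,350,650,180,430); rim('yellow',40,60,480,740,-220,30); to(494,309.5,84,104.8)"
```

```text
top blue (array([496.6, 306.1]), 189.6, 140.3, 15.2) 99.0 514
side blue (array([495.5, 303.1]), 196.7, 146.9, 14.4) 95.7 871
top yellow (array([607.9, -89.2]), 189.4, 140.7, 14.9) 48.8 844
side yellow (array([606.8, -92.1]), 197.0, 143.8, 14.7) 46.5 946
t 9.2 pos [495.8 309.6 146. ] yaw 104.68 turn [-0.0001 -0.0001 -0.0003] shift [0.014 0.003 0.516] w 39.8 f 0.0 [0.1 0.1 0.2]
```

Call:
servo_tool:
  targets: "0 0 0 0 -0.03 0.25 40; 0 0 0 0 -0.03 0.45 40; 0 0 0 0 -0.03 0.51 40; 0 0 0 0 -0.03 0.51 40; 0 0 0 0 -0.03 0.51 5; 0 0 0 0 -0.03 0.51 5; 0 0 0 0 -0.03 0.51 5; 0 0 0 0 -0.03 0.51 5; 0 0 0 0 -0.03 0.51 5; 0 0 0 0 -0.03 0.51 5; 0 0 0 0 -0.03 0.51 5; 0 0 0 0 -0.03 0.51 5"

```text
time: 10.2
position: [497.3, 308.0, 87.1]
ee_rot: [-0.129, 0.992, 0.0, 0.002]
contact_force: [-0.5, -2.9, 6.6]
grip_width: 10.5
gripper_force: 63.1
```

Call:
servo_tool:
  targets: "0 0 0 0 0 -0.15 5; 0 0 0 0 0 -0.3 5; 0 0 0 0 0 -0.5 5; 0 0 0 0 0 -0.5 5; 0 0 0 0 0 -0.5 5"

```text
time: 10.62
position: [496.3, 308.2, 145.7]
ee_rot: [-0.129, 0.992, 0.0, 0.001]
contact_force: [0.2, -0.8, -4.0]
grip_width: 10.4
gripper_force: 61.8
```

```bash
python3 -c "
from h import *
to(570,72,145,104.8)"
```

```text
t 10.62 pos [496.3 308.2 145.7] yaw 104.81 turn [0.0001 0.0004 0.    ] shift [-0.09  -2.06   0.005] w 10.4 f 61.8 [ 0.2 -0.8 -4. ]
```

Call:
servo_tool:
  targets: "0 0 0 -0.01 -0.2 0 5; 0 0 0 -0.03 -0.45 0 5; 0 0 0 -0.03 -0.69 0 5; 0 0 0 -0.03 -0.69 0 5"

```text
time: 10.95
position: [520.3, 224.8, 142.5]
ee_rot: [-0.127, 0.992, -0.001, -0.002]
contact_force: [0.1, -0.6, -3.7]
grip_width: 10.4
gripper_force: 61.6
```

Call:
servo_tool:
  targets: "0 0 0 -0.01 -0.25 0 5; 0 0 0 -0.03 -0.5 0 5; 0 0 0 -0.03 -0.69 0 5; 0 0 0 -0.03 -0.69 0 5"

```text
time: 11.28
position: [545.1, 146.4, 142.9]
ee_rot: [-0.127, 0.992, -0.001, -0.001]
contact_force: [0.3, 0.7, -3.3]
grip_width: 10.7
gripper_force: 61.6
```

Call:
servo_tool:
  targets: "0 0 0 -0.01 -0.25 0 5; 0 0 0 -0.03 -0.5 0 5; 0 0 0 -0.03 -0.69 0 5; 0 0 0 -0.03 -0.69 0 5; 0 0 0 -0.03 -0.69 0 5"

```text
time: 11.7
position: [568.9, 70.2, 143.2]
ee_rot: [-0.128, 0.992, 0.001, -0.002]
contact_force: [0.3, 0.1, -3.1]
grip_width: 10.9
gripper_force: 61.6
```

Call:
servo_tool:
  targets: "0 0 0 0 0 0.25 5; 0 0 0 0 0 0.5 5; 0 0 0 0 0 0.7 5; 0 0 0 0 0 0.83 5; 0 0 0 0 0 0.86 5; 0 0 0 0 0 0.86 5; 0 0 0 0 0 0.86 5"

```text
time: 12.28
position: [570.1, 71.2, 42.3]
ee_rot: [-0.129, 0.992, 0.0, 0.0]
contact_force: [0.8, 0.8, -3.2]
grip_width: 10.6
gripper_force: 61.6
```

```bash
python3 -c "
from h import *
to(570,72,37,104.8)"
```

```text
t 12.28 pos [570.1  71.2  42.3] yaw 104.86 turn [-0.      0.0001  0.0002] shift [-0.001  0.006  0.044] w 10.6 f 61.6 [ 0.8  0.8 -3.2]
```

Lower 5 mm, release, rise; then look at the cakes from nearby but clear of the view.

Call:
servo_tool:
  targets: "0 0 0 0 0 0.02 5; 0 0 0 0 0 0.035 5; 0 0 0 0 0 0.045 5; 0 0 0 0 0 0.045 5; 0 0 0 0 0 0.045 5"

```text
time: 12.7
position: [570.4, 70.4, 37.1]
ee_rot: [-0.129, 0.992, -0.0, 0.001]
contact_force: [1.0, 0.4, -1.7]
grip_width: 10.6
gripper_force: 61.9
```

Call:
servo_tool:
  targets: "0 0 0 0 0 0 40; 0 0 0 0 0 0 40; 0 0 0 0 0 0 40; 0 0 0 0 0 0 40; 0 0 0 0 0 0 40; 0 0 0 0 0 -0.3 40; 0 0 0 0 0 -0.6 40; 0 0 0 0 0 -0.8 40; 0 0 0 0 0 -0.8 40; 0 0 0 0 0 -0.8 40"

```text
time: 13.53
position: [571.1, 70.3, 134.5]
ee_rot: [-0.129, 0.992, -0.0, 0.002]
contact_force: [-0.3, -0.6, -0.6]
grip_width: 40.0
gripper_force: 0.0
```

```bash
python3 -c "
from h import *
rim('green',38,60,350,620,200,420)
im,W=cloud('top'); save(im,'top1.png'); np.save('top.npy',W); np.save('topi.npy',im)
c=cv2.cvtColor(im,cv2.COLOR_RGB2BGR)[200:350,130:330]; cv2.imwrite('pics/f.png',cv2.resize(c,None,fx=4,fy=4))
to(494,309.5,110,14.8)
"
```

```text
top green (array([494.6, 303. ]), 186.7, 136.3, 17.2) 48.6 211
side green (array([494.4, 302.9]), 196.8, 147.8, 17.3) 45.9 866
t 13.68 pos [568.7  70.5 130.8] yaw 104.80 turn [-2.0e-04 -5.0e-04  2.5e-01] shift [0.092 2.084 0.176] w 40.1 f 0.0 [ 0.1  0.1 -0.1]
```

View pics/f.png

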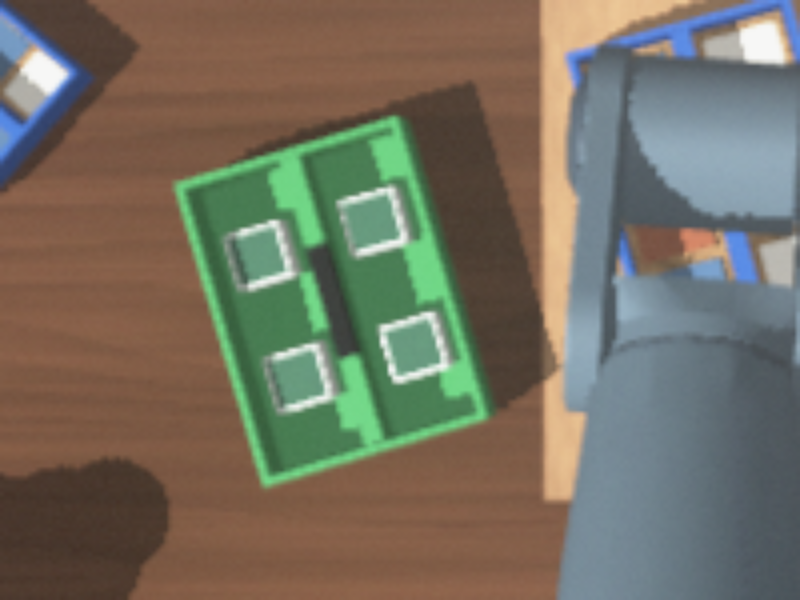

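The green tray shows four cakes at crop pixels (262,253), (372,220), (302,378), (415,345); image = 130+X/4, 200+Y/4. I locate them.

```bash
python3 -c "
from h import *
W=np.load('top.npy');im=np.load('topi.npy');h=hsv(im)
for X,Y in((262,253),(372,220),(302,378),(415,345)):
    u,v=130+X//4,200+Y//4; s=np.zeros((480,640),bool); s[v-13:v+14,u-13:u+14]=1
    m=s&(h[...,1]<115)&(W[...,2]>22)&(W[...,2]<42)
    print(rect(W[m]),np.median(W[m][:,2]).round(1),m.sum())
g=col(im,'green')
m=(W[...,2]>42)&(W[...,2]<56)&(W[...,0]>370)&(W[...,0]<620)&(W[...,1]>200)&(W[...,1]<410)&(h[...,0]>45)&(h[...,0]<85)&(h[...,1]>80)
print('rim',rect(W[m]),m.sum())
"
```

```text
(array([519.3, 356.6]), 48.2, 41.0, -69.5) 31.5 251
(array([541. , 283.2]), 74.8, 42.7, -69.7) 31.7 256
(array([449.1, 322.9]), 75.5, 40.7, -68.3) 32.1 257
(array([466.8, 257.2]), 69.0, 38.2, -66.4) 31.8 242
rim (array([495.5, 305.4]), 190.3, 141.4, 16.5) 904
```

```bash
python3 -c "
from h import *
W=np.load('top.npy');im=np.load('topi.npy');h=hsv(im)
m0=camera_model('top');Rm=cv2.Rodrigues(np.array(m0['rvec'],float))[0];t=np.array(m0['tvec'],float).ravel();C=-Rm.T@t
for X,Y in((262,253),(372,220),(302,378),(415,345)):
    u,v=130+X//4,200+Y//4; s=np.zeros((480,640),np.uint8); s[v-8:v+9,u-8:u+9]=1
    m=(s>0)&(h[...,0]>60)&(h[...,0]<90)&(h[...,1]>60)&(h[...,1]<130)&(h[...,2]>85)
    n,l,st,ce=cv2.connectedComponentsWithStats(m.astype(np.uint8)); i=1+st[1:,4].argmax()
    uu,vv=ce[i]; d=Rm.T@np.array([(uu-m0['cx'])/m0['fx'],(vv-m0['cy'])/m0['fy'],1]); P=C+d*(31-C[2])/d[2]
    r=cv2.minAreaRect(np.argwhere(l==i)[:,::-1].astype(np.float32))
    print(P.round(1),st[i],r[1],r[2])
"
```

```text
[522.  351.9  31. ] [188 258  13  13 117] (10.71412181854248, 10.714122772216797) 74.05460357666016
[542.3 282.9  31. ] [216 249  14  13 122] (10.71412181854248, 11.263565063476562) 74.05460357666016
[447.4 327.9  31. ] [198 288  13  13 117] (10.71412181854248, 10.71412181854248) 74.05460357666016
[465.5 257.5  31. ] [227 280  13  14 119] (10.851483345031738, 10.71412181854248) 74.05460357666016
```

```bash
python3 -c "
from h import *
print(np.round(bot.observe()['qpos'],3)); to(465.5,257.5,110,16)"
```

```text
[-0.074  0.196  1.833  0.     1.115 -1.904]
t 13.68 pos [568.7  70.5 130.8] yaw 104.80 turn [-2.000e-04 -5.000e-04  2.467e-01] shift [0.432 1.726 0.176] w 40.1 f 0.0 [ 0.1  0.1 -0.1]
```

Call:
servo_tool:
  targets: "0 0 0.2467 0.1 0.2 0 58; 0 0 0.2467 0.2 0.4 0 58; 0 0 0.2467 0.3 0.6 0 58; 0 0 0.2467 0.432 0.863 0 58; 0 0 0.2467 0.432 0.863 0 58; 0 0 0.2467 0.432 0.863 0 58; 0 0 0.2467 0.432 0.863 0 58; 0 0 0.2467 0.432 0.863 0 58; 0 0 0.2467 0.432 0.863 0 58; 0 0 0.2467 0.432 0.863 0 58; 0 0 0.2467 0.432 0.863 0 58; 0 0 0.2467 0.432 0.863 0 58"

```text
time: 14.68
position: [492.1, 157.2, 130.6]
ee_rot: [0.584, 0.812, -0.001, -0.001]
contact_force: [0.8, 0.3, -0.1]
grip_width: 58.1
gripper_force: 0.0
```

Call:
servo_tool:
  targets: "0 0 0.002 0.4 0.01 0 58; 0 0 0.002 0.863 0.019 0 58; 0 0 0.002 0.863 0.019 0 58; 0 0 0.002 0.863 0.019 0 58; 0 0 0.002 0.863 0.019 0 58; 0 0 0.002 0.863 0.019 0 58"

```text
time: 15.18
position: [461.4, 255.5, 131.3]
ee_rot: [0.587, 0.81, -0.001, -0.001]
contact_force: [-0.1, 0.5, 0.7]
grip_width: 58.0
gripper_force: 0.0
```

```bash
python3 -c "
from h import *
to(465.5,257.5,17,16)"
```

```text
t 15.18 pos [461.4 255.5 131.3] yaw 18.14 turn [-0.0004  0.      0.006 ] shift [0.006 0.04  0.953] w 58.0 f 0.0 [-0.1  0.5  0.7]
```

Call:
servo_tool:
  targets: "0 0 0.006 0.006 0.04 0.25 58; 0 0 0.006 0.006 0.04 0.5 58; 0 0 0.006 0.006 0.04 0.7 58; 0 0 0.006 0.006 0.04 0.85 58; 0 0 0.006 0.006 0.04 0.92 58; 0 0 0.006 0.006 0.04 0.95 58; 0 0 0.006 0.006 0.04 0.95 58"
  force: 50

```text
time: 15.77
position: [466.3, 257.5, 18.1]
ee_rot: [0.602, 0.798, -0.0, -0.0]
contact_force: [1.0, -0.6, -0.9]
grip_width: 58.1
gripper_force: 0.0
```

Call:
servo_tool:
  targets: "0 0 0 0 0 0 30; 0 0 0 0 0 0 30; 0 0 0 0 0 0 30; 0 0 0 0 0 0 30; 0 0 0 0 0 0 30; 0 0 0 0 0 0 30"

```text
time: 16.27
position: [467.7, 258.6, 20.1]
ee_rot: [0.602, 0.799, 0.001, 0.001]
contact_force: [-0.8, -1.6, 7.0]
grip_width: 35.3
gripper_force: 51.1
```

Call:
servo_tool:
  targets: "0 0 0 0 0 -0.2 30; 0 0 0 0 0 -0.5 30; 0 0 0 0 0 -0.8 30; 0 0 0 0 0 -1 30; 0 0 0 0 0 -1 30; 0 0 0 0 0 -1 30"

```text
time: 16.77
position: [467.1, 258.6, 140.2]
ee_rot: [0.602, 0.799, 0.002, 0.001]
contact_force: [0.1, -0.4, -1.6]
grip_width: 35.3
gripper_force: 50.4
```

```bash
python3 -c "
from h import *
to(545,-310,137,16)"
```

```text
t 16.77 pos [467.1 258.6 140.2] yaw 15.99 turn [ 0.0006 -0.     -0.    ] shift [-4.734 -0.682  0.023] w 35.3 f 50.4 [ 0.1 -0.4 -1.6]
```

Call:
servo_tool:
  targets: "0 0 0 -0.2 -0.03 0 30; 0 0 0 -0.5 -0.07 0 30; 0 0 0 -0.8 -0.11 0 30; 0 0 0 -0.947 -0.136 0 30; 0 0 0 -0.947 -0.136 0 30"

```text
time: 17.18
position: [480.8, 141.6, 136.3]
ee_rot: [0.604, 0.797, -0.002, -0.001]
contact_force: [-0.1, -0.2, -0.4]
grip_width: 34.9
gripper_force: 50.4
```

Call:
servo_tool:
  targets: "0 0 0 -0.3 -0.04 0 30; 0 0 0 -0.6 -0.08 0 30; 0 0 0 -0.947 -0.136 0 30; 0 0 0 -0.947 -0.136 0 30"

```text
time: 17.52
position: [497.6, 26.3, 137.3]
ee_rot: [0.604, 0.797, -0.001, -0.0]
contact_force: [0.7, 0.2, -2.3]
grip_width: 35.1
gripper_force: 50.4
```

Call:
servo_tool:
  targets: "0 0 0 -0.3 -0.04 0 30; 0 0 0 -0.6 -0.08 0 30; 0 0 0 -0.947 -0.136 0 30; 0 0 0 -0.947 -0.136 0 30"

```text
time: 17.85
position: [513.5, -87.5, 137.6]
ee_rot: [0.604, 0.797, -0.001, 0.0]
contact_force: [0.2, -0.5, -0.9]
grip_width: 35.0
gripper_force: 50.4
```

Call:
servo_tool:
  targets: "0 0 0 -0.3 -0.04 0 30; 0 0 0 -0.6 -0.08 0 30; 0 0 0 -0.947 -0.136 0 30; 0 0 0 -0.947 -0.136 0 30"

```text
time: 18.18
position: [529.2, -201.3, 137.7]
ee_rot: [0.604, 0.797, -0.001, 0.001]
contact_force: [-1.3, -0.5, -1.1]
grip_width: 35.0
gripper_force: 50.4
```

Call:
servo_tool:
  targets: "0 0 0 -0.3 -0.04 0 30; 0 0 0 -0.6 -0.08 0 30; 0 0 0 -0.947 -0.136 0 30; 0 0 0 -0.947 -0.136 0 30; 0 0 0 -0.947 -0.136 0 30; 0 0 0 -0.947 -0.136 0 30"

```text
time: 18.68
position: [543.9, -308.9, 136.7]
ee_rot: [0.602, 0.799, 0.0, -0.002]
contact_force: [0.1, -0.0, -1.0]
grip_width: 34.8
gripper_force: 50.4
```

```bash
python3 -c "
from h import *
to(545,-310,92,16)"
```

```text
t 18.68 pos [ 543.9 -308.9  136.7] yaw 16.00 turn [-0.0002 -0.0005 -0.    ] shift [-0.012  0.007  0.372] w 34.8 f 50.4 [ 0.1 -0.  -1. ]
```

Call:
servo_tool:
  targets: "0 0 0 -0.01 0 0.15 30; 0 0 0 -0.01 0 0.28 30; 0 0 0 -0.01 0 0.35 30; 0 0 0 -0.01 0 0.375 30; 0 0 0 -0.01 0 0.375 30; 0 0 0 -0.01 0 0.375 30; 0 0 0 -0.01 0 0.375 30"

```text
time: 19.27
position: [545.3, -311.7, 94.6]
ee_rot: [0.602, 0.799, -0.0, 0.001]
contact_force: [0.2, -0.1, -0.6]
grip_width: 34.9
gripper_force: 50.4
```

Call:
servo_tool:
  targets: "0 0 0 0 0 0 40; 0 0 0 0 0 0 48; 0 0 0 0 0 0 58; 0 0 0 0 0 0 58; 0 0 0 0 0 0 58; 0 0 0 0 0 -0.2 58; 0 0 0 0 0 -0.45 58; 0 0 0 0 0 -0.45 58; 0 0 0 0 0 -0.45 58"

```text
time: 20.02
position: [545.8, -312.7, 150.0]
ee_rot: [0.602, 0.799, -0.0, 0.002]
contact_force: [-0.5, -0.0, -0.6]
grip_width: 57.8
gripper_force: 0.0
```

```bash
python3 -c "
from h import *
to(542.3,282.9,140,16)"
```

```text
t 20.02 pos [ 545.8 -312.7  150. ] yaw 15.98 turn [ 0.0004  0.0006 -0.    ] shift [4.779 1.338 0.068] w 57.8 f 0.0 [-0.5 -0.  -0.6]
```

Call:
servo_tool:
  targets: "0 0 0 0.4 0.1 0 58; 0 0 0 0.956 0.268 0 58; 0 0 0 0.956 0.268 0 58; 0 0 0 0.956 0.268 0 58"

```text
time: 20.35
position: [542.4, -186.6, 145.3]
ee_rot: [0.6, 0.8, 0.0, -0.003]
contact_force: [-0.0, -0.6, 0.3]
grip_width: 57.6
gripper_force: 0.0
```

Call:
servo_tool:
  targets: "0 0 0 0.4 0.1 0 58; 0 0 0 0.956 0.268 0 58; 0 0 0 0.956 0.268 0 58; 0 0 0 0.956 0.268 0 58"

```text
time: 20.68
position: [541.7, -68.1, 145.7]
ee_rot: [0.6, 0.8, 0.0, -0.002]
contact_force: [0.0, 0.4, -0.8]
grip_width: 58.0
gripper_force: 0.0
```

Call:
servo_tool:
  targets: "0 0 0 0.4 0.1 0 58; 0 0 0 0.956 0.268 0 58; 0 0 0 0.956 0.268 0 58; 0 0 0 0.956 0.268 0 58"

```text
time: 21.02
position: [541.4, 50.3, 146.2]
ee_rot: [0.6, 0.8, 0.0, -0.001]
contact_force: [-0.1, -0.4, -0.3]
grip_width: 57.8
gripper_force: 0.0
```

Call:
servo_tool:
  targets: "0 0 0 0.4 0.1 0 58; 0 0 0 0.956 0.268 0 58; 0 0 0 0.956 0.268 0 58; 0 0 0 0.956 0.268 0 58"

```text
time: 21.35
position: [541.2, 168.9, 146.6]
ee_rot: [0.6, 0.8, 0.0, -0.001]
contact_force: [-0.5, -0.5, -0.2]
grip_width: 58.3
gripper_force: 0.0
```

Call:
servo_tool:
  targets: "0 0 0 0.4 0.1 0 58; 0 0 0 0.956 0.268 0 58; 0 0 0 0.956 0.268 0 58; 0 0 0 0.956 0.268 0 58; 0 0 0 0.956 0.268 0 58; 0 0 0 0.956 0.268 0 58"

```text
time: 21.85
position: [541.2, 282.8, 146.5]
ee_rot: [0.602, 0.798, -0.001, -0.0]
contact_force: [-0.0, -0.4, -0.0]
grip_width: 58.2
gripper_force: 0.0
```

```bash
cat >> h.py <<'E'
def scale():
    im,W=cloud('side'); h=hsv(im); s=np.zeros((480,640),bool); s[300:360,420:480]=1
    red=s&((h[...,0]<8)|(h[...,0]>172))&(h[...,1]>170)&(W[...,0]<650)&(W[...,2]>20)
    b=s&col(im,'green')&(W[...,0]>622)&(W[...,0]<645)
    print('ptr z',np.percentile(W[red][:,2],[5,50,95]).round(1),red.sum(),'band z',np.percentile(W[b][:,2],[5,50,95]).round(1),b.sum())
    return im
E
python3 -c "
from h import *
to(542.3,282.9,18,16); im=scale(); np.save('s1.npy',im)"
```

```text
t 21.85 pos [541.2 282.8 146.5] yaw 15.95 turn [-0.0003  0.0001 -0.0001] shift [-1.000e-03  1.100e-02  1.071e+00] w 58.2 f 0.0 [-0.  -0.4 -0. ]
ptr z [65.9 67.7 69.5] 47 band z [51.5 58.5 63.4] 108
```

Call:
servo_tool:
  targets: "0 0 0 0 0.01 0.25 58; 0 0 0 0 0.01 0.5 58; 0 0 0 0 0.01 0.75 58; 0 0 0 0 0.01 0.9 58; 0 0 0 0 0.01 0.99 58; 0 0 0 0 0.01 0.99 58"

```text
time: 22.4
position: [540.8, 282.3, 25.9]
ee_rot: [0.603, 0.798, -0.002, -0.002]
contact_force: [0.7, 0.1, -0.4]
grip_width: 57.6
gripper_force: 0.0
```

Call:
servo_tool:
  targets: "0 0 0 0 0 0.07 58; 0 0 0 0 0 0.075 58; 0 0 0 0 0 0.075 58; 0 0 0 0 0 0.075 30; 0 0 0 0 0 0.075 30; 0 0 0 0 0 0.075 30; 0 0 0 0 0 0.075 30; 0 0 0 0 0 0.075 30; 0 0 0 0 0 0.075 30; 0 0 0 0 0 0.075 30"

```text
time: 23.23
position: [543.5, 284.8, 21.1]
ee_rot: [0.602, 0.799, 0.001, 0.001]
contact_force: [-0.2, -0.1, 6.1]
grip_width: 35.1
gripper_force: 51.2
```

Call:
servo_tool:
  targets: "0 0 0 0 0 -0.2 30; 0 0 0 0 0 -0.5 30; 0 0 0 0 0 -0.8 30; 0 0 0 0 0 -1 30; 0 0 0 0 0 -1 30; 0 0 0 0 0 -1 30"

```text
time: 23.73
position: [543.1, 284.7, 141.2]
ee_rot: [0.602, 0.799, 0.001, 0.001]
contact_force: [-0.5, 0.1, -0.9]
grip_width: 34.8
gripper_force: 50.5
```

```bash
python3 -c "
from h import *
to(465,-310,137,16)"
```

```text
t 23.73 pos [543.1 284.7 141.2] yaw 15.99 turn [ 0.0005 -0.     -0.    ] shift [-4.585 -1.991  0.029] w 34.8 f 50.5 [-0.5  0.1 -0.9]
```

Call:
servo_tool:
  targets: "0 0 0 -0.2 -0.08 0 30; 0 0 0 -0.5 -0.2 0 30; 0 0 0 -0.8 -0.35 0 30; 0 0 0 -0.917 -0.398 0 30; 0 0 0 -0.917 -0.398 0 30"

```text
time: 24.15
position: [524.7, 162.5, 136.9]
ee_rot: [0.603, 0.797, -0.002, -0.002]
contact_force: [-0.1, 0.3, -0.9]
grip_width: 35.0
gripper_force: 50.5
```

Call:
servo_tool:
  targets: "0 0 0 -0.3 -0.13 0 30; 0 0 0 -0.6 -0.26 0 30; 0 0 0 -0.917 -0.398 0 30; 0 0 0 -0.917 -0.398 0 30"

```text
time: 24.48
position: [509.8, 42.1, 137.9]
ee_rot: [0.604, 0.797, -0.002, -0.001]
contact_force: [0.1, -0.2, -0.8]
grip_width: 35.1
gripper_force: 50.5
```

Call:
servo_tool:
  targets: "0 0 0 -0.3 -0.13 0 30; 0 0 0 -0.6 -0.26 0 30; 0 0 0 -0.917 -0.398 0 30; 0 0 0 -0.917 -0.398 0 30"

```text
time: 24.82
position: [494.7, -77.0, 138.5]
ee_rot: [0.604, 0.797, -0.001, -0.0]
contact_force: [-0.4, -0.1, -1.0]
grip_width: 35.1
gripper_force: 50.4
```

Call:
servo_tool:
  targets: "0 0 0 -0.3 -0.13 0 30; 0 0 0 -0.6 -0.26 0 30; 0 0 0 -0.917 -0.398 0 30; 0 0 0 -0.917 -0.398 0 30"

```text
time: 25.15
position: [479.5, -196.0, 139.0]
ee_rot: [0.604, 0.797, -0.001, 0.0]
contact_force: [0.2, 0.4, -0.4]
grip_width: 35.0
gripper_force: 50.4
```

Call:
servo_tool:
  targets: "0 0 0 -0.3 -0.13 0 30; 0 0 0 -0.6 -0.26 0 30; 0 0 0 -0.917 -0.398 0 30; 0 0 0 -0.917 -0.398 0 30; 0 0 0 -0.917 -0.398 0 30; 0 0 0 -0.917 -0.398 0 30"

```text
time: 25.65
position: [464.2, -308.9, 138.2]
ee_rot: [0.602, 0.799, 0.0, -0.001]
contact_force: [0.2, 1.0, -0.3]
grip_width: 35.2
gripper_force: 50.5
```

```bash
python3 -c "
from h import *
to(465,-310,86,16); s=capture('side')[0][300:460,320:520]; cv2.imwrite('pics/g.png',cv2.resize(cv2.cvtColor(s,cv2.COLOR_RGB2BGR),None,fx=3,fy=3))"
```

```text
t 25.65 pos [ 464.2 -308.9  138.2] yaw 16.00 turn [-0.0002 -0.0005  0.    ] shift [-0.012  0.004  0.435] w 35.2 f 50.5 [ 0.2  1.  -0.3]
```

View pics/g.png

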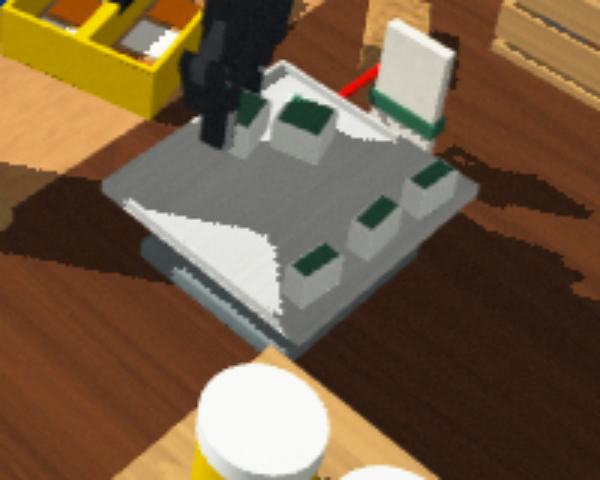

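Cake 1 sits flat near the plate, the second cake is held over the pan, and the three halves are along the right edge.

Call:
servo_tool:
  targets: "0 0 0 -0.01 0 0.15 30; 0 0 0 -0.01 0 0.3 30; 0 0 0 -0.01 0 0.42 30; 0 0 0 -0.01 0 0.46 30; 0 0 0 -0.01 0 0.46 30; 0 0 0 -0.01 0 0.46 30; 0 0 0 -0.01 0 0.46 30"

```text
time: 26.28
position: [465.4, -311.5, 85.6]
ee_rot: [0.602, 0.799, -0.0, 0.001]
contact_force: [-0.0, 0.8, -0.8]
grip_width: 35.0
gripper_force: 50.4
```

Call:
servo_tool:
  targets: "0 0 0 0 0 0 40; 0 0 0 0 0 0 48; 0 0 0 0 0 0 58; 0 0 0 0 0 0 58; 0 0 0 0 0 0 58; 0 0 0 0 0 -0.2 58; 0 0 0 0 0 -0.45 58; 0 0 0 0 0 -0.55 58; 0 0 0 0 0 -0.55 58"

```text
time: 27.03
position: [466.4, -313.3, 154.3]
ee_rot: [0.602, 0.799, -0.001, 0.004]
contact_force: [0.7, 0.1, -0.9]
grip_width: 57.7
gripper_force: 0.0
```

Call:
servo_tool:
  targets: "0 0 0 0.3 0 0 58; 0 0 0 0.6 0 0 58; 0 0 0 1 0 0 58; 0 0 0 1 0 0 58; 0 0 0 1 0 0 58; 0 0 0 1 0 0 58; 0 0 0 1 0 0 58; 0 0 0 1 0 0 58; 0 0 0 1 0 0 58; 0 0 0 1 0 0 58"

```text
time: 27.87
position: [431.8, -196.9, 150.5]
ee_rot: [0.602, 0.798, -0.0, 0.0]
contact_force: [0.9, -0.0, -0.2]
grip_width: 57.5
gripper_force: 0.0
```

```bash
python3 -c "
from h import *
im=scale(); rim('blue',38,60,430,700,-60,190); rim('yellow',38,60,480,740,-220,30)
cv2.imwrite('pics/i.png',cv2.resize(cv2.cvtColor(im[295:415,350:490],cv2.COLOR_RGB2BGR),None,fx=5,fy=5,interpolation=cv2.INTER_NEAREST)); im,W=cloud('top'); np.save('top.npy',W); np.save('topi.npy',im)
to(570,72,130,104.8)"
```

```text
ptr z [56.  58.5 60.7] 44 band z [52.2 57.6 63.4] 110
top blue (array([569.1,  71. ]), 187.9, 137.2, 14.9) 49.0 612
side blue (array([568.8,  68.6]), 195.8, 142.4, 14.8) 45.8 739
top yellow (array([607.9, -89.1]), 189.5, 140.6, 14.9) 48.9 911
side yellow (array([607.4, -92.8]), 198.0, 142.3, 14.4) 45.7 678
t 28.17 pos [ 431.7 -196.2  150.5] yaw 15.97 turn [-0.      0.     -0.2467] shift [1.831 1.723 0.171] w 57.9 f 0.0 [-0.4  0.8  0.2]
```

View pics/i.png

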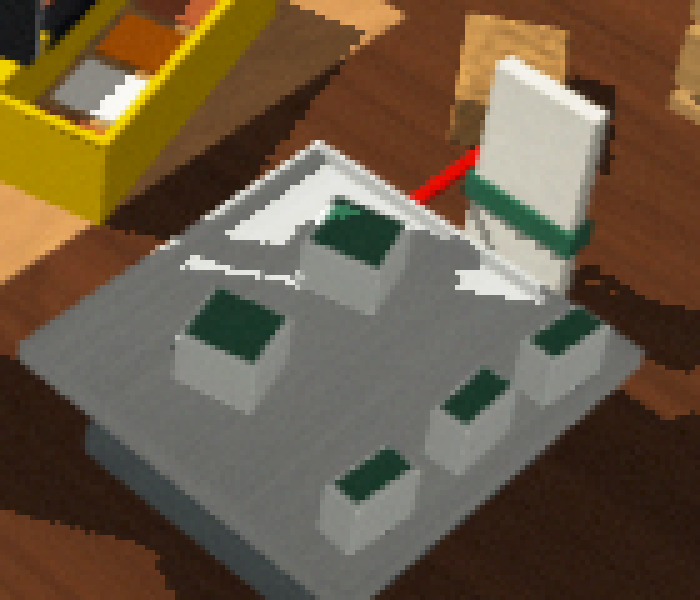

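Pointer at z 58.5, band middle at 57.7, so it is in the band with two cakes and three halves on the pan. Now I go to blue and re-measure green.

Call:
servo_tool:
  targets: "0 0 -0.2467 0.2 0.2 0 40; 0 0 -0.2467 0.4 0.4 0 40; 0 0 -0.2467 0.6 0.6 0 40; 0 0 -0.2467 0.9 0.86 0 40; 0 0 -0.2467 0.9 0.86 0 40; 0 0 -0.2467 0.9 0.86 0 40; 0 0 -0.2467 0.9 0.86 0 40; 0 0 -0.2467 0.9 0.86 0 40; 0 0 -0.2467 0.9 0.86 0 40; 0 0 -0.2467 0.9 0.86 0 40; 0 0 -0.2467 0.9 0.86 0 40; 0 0 -0.2467 0.9 0.86 0 40"
  force: 70

```text
time: 29.17
position: [501.1, -63.8, 150.5]
ee_rot: [-0.107, 0.994, -0.0, 0.0]
contact_force: [0.2, 0.1, 0.2]
grip_width: 39.7
gripper_force: 0.0
```

Call:
servo_tool:
  targets: "0 0 -0.001 -0.4 0.45 0 40; 0 0 -0.001 -0.844 0.948 0 40; 0 0 -0.001 -0.844 0.948 0 40; 0 0 -0.001 -0.844 0.948 0 40; 0 0 -0.001 -0.844 0.948 0 40; 0 0 -0.001 -0.844 0.948 0 40; 0 0 -0.001 -0.844 0.948 0 40"

```text
time: 29.75
position: [576.3, 68.1, 150.2]
ee_rot: [-0.107, 0.994, -0.0, -0.0]
contact_force: [-0.2, -0.4, 0.3]
grip_width: 39.9
gripper_force: 0.0
```

```bash
python3 -c "
from h import *
to(569.5,71,36,104.9)
W=np.load('top.npy');im=np.load('topi.npy');h=hsv(im)
m=(W[...,2]>42)&(W[...,2]<56)&(W[...,0]>370)&(W[...,0]<620)&(W[...,1]>200)&(W[...,1]<410)&(h[...,0]>45)&(h[...,0]<85)&(h[...,1]>80)
print('rim',rect(W[m]),m.sum())
im,W=cloud('top');h=hsv(im)
m=(W[...,2]>42)&(W[...,2]<56)&(W[...,0]>370)&(W[...,0]<620)&(W[...,1]>200)&(W[...,1]<410)&(h[...,0]>45)&(h[...,0]<85)&(h[...,1]>80)
print('rim',rect(W[m]),m.sum())
"
```

```text
t 29.75 pos [576.3  68.1 150.2] yaw 102.30 turn [-0.     -0.0001 -0.0072] shift [0.049 0.036 0.952] w 39.9 f 0.0 [-0.2 -0.4  0.3]
rim (array([495.4, 305.4]), 190.2, 141.5, 16.5) 897
rim (array([495.4, 305.2]), 189.9, 141.6, 16.4) 915
```

Call:
servo_tool:
  targets: "0 0 -0.0072 0.049 0.036 0.2 40; 0 0 -0.0072 0.049 0.036 0.4 40; 0 0 -0.0072 0.049 0.036 0.65 40; 0 0 -0.0072 0.049 0.036 0.8 40; 0 0 -0.0072 0.049 0.036 0.92 40; 0 0 -0.0072 0.049 0.036 0.955 40; 0 0 -0.0072 0.049 0.036 0.955 40"

```text
time: 30.38
position: [568.7, 70.4, 34.7]
ee_rot: [-0.129, 0.992, 0.0, -0.001]
contact_force: [1.1, -0.1, -0.3]
grip_width: 40.1
gripper_force: 0.0
```

Call:
servo_tool:
  targets: "0 0 0 0 0 0 5; 0 0 0 0 0 0 5; 0 0 0 0 0 0 5; 0 0 0 0 0 0 5; 0 0 0 0 0 0 5; 0 0 0 0 0 0 5; 0 0 0 0 0 0 5; 0 0 0 0 0 0 5"

```text
time: 31.05
position: [571.2, 70.9, 37.7]
ee_rot: [-0.13, 0.992, -0.001, 0.001]
contact_force: [-2.1, -2.1, 6.8]
grip_width: 10.2
gripper_force: 71.3
```

Call:
servo_tool:
  targets: "0 0 0 0 0 -0.15 5; 0 0 0 0 0 -0.4 5; 0 0 0 0 0 -0.65 5; 0 0 0 0 0 -0.85 5; 0 0 0 0 0 -0.85 5; 0 0 0 0 0 -0.85 5"

```text
time: 31.55
position: [570.5, 71.4, 138.6]
ee_rot: [-0.13, 0.992, -0.0, 0.001]
contact_force: [-0.8, 0.6, -4.9]
grip_width: 10.5
gripper_force: 70.0
```

```bash
python3 -c "
from h import *
to(495.4,305.3,138,106.4)"
```

```text
t 31.55 pos [570.5  71.4 138.6] yaw 104.89 turn [-0.0001  0.0004 -0.0042] shift [0.104 2.044 0.004] w 10.5 f 70.0 [-0.8  0.6 -4.9]
```

Call:
servo_tool:
  targets: "0 0 -0.004 0.02 0.2 0 5; 0 0 -0.004 0.03 0.45 0 5; 0 0 -0.004 0.032 0.681 0 5; 0 0 -0.004 0.032 0.681 0 5"

```text
time: 31.88
position: [541.5, 152.8, 134.3]
ee_rot: [-0.144, 0.99, 0.001, -0.003]
contact_force: [0.1, 1.0, -4.1]
grip_width: 10.5
gripper_force: 70.0
```

Call:
servo_tool:
  targets: "0 0 0 0.02 0.25 0 5; 0 0 0 0.03 0.5 0 5; 0 0 0 0.032 0.681 0 5; 0 0 0 0.032 0.681 0 5"

```text
time: 32.22
position: [515.6, 229.1, 134.9]
ee_rot: [-0.144, 0.99, 0.0, -0.003]
contact_force: [1.0, 0.7, -4.3]
grip_width: 10.2
gripper_force: 70.1
```

Call:
servo_tool:
  targets: "0 0 0 0.02 0.25 0 5; 0 0 0 0.03 0.5 0 5; 0 0 0 0.032 0.681 0 5; 0 0 0 0.032 0.681 0 5; 0 0 0 0.032 0.681 0 5; 0 0 0 0.032 0.681 0 5; 0 0 0 0.032 0.681 0 5"

```text
time: 32.8
position: [492.1, 302.7, 136.9]
ee_rot: [-0.141, 0.99, -0.0, -0.001]
contact_force: [-0.1, 0.3, -3.3]
grip_width: 10.3
gripper_force: 70.2
```

```bash
python3 -c "
from h import *
to(496.5,305.3,89.5,106.4)
rim('blue',120,170,350,650,180,430)"
```

```text
t 32.8 pos [492.1 302.7 136.9] yaw 106.24 turn [-0.0001 -0.0002 -0.0004] shift [-0.042  0.011  0.395] w 10.3 f 70.2 [-0.1  0.3 -3.3]
top blue (array([490.6, 303.4]), 189.9, 140.6, 16.1) 146.5 687
side blue (array([490.7, 299.9]), 197.3, 144.6, 15.4) 136.9 1645
```

Call:
servo_tool:
  targets: "0 0 0 -0.044 0.006 0.1 5; 0 0 0 -0.044 0.006 0.2 5; 0 0 0 -0.044 0.006 0.3 5; 0 0 0 -0.044 0.006 0.36 5; 0 0 0 -0.044 0.006 0.385 5; 0 0 0 -0.044 0.006 0.395 5; 0 0 0 -0.044 0.006 0.395 5; 0 0 0 -0.044 0.006 0.395 5"

```text
time: 33.57
position: [497.3, 306.4, 91.0]
ee_rot: [-0.142, 0.99, 0.0, 0.0]
contact_force: [-0.1, 0.0, -3.7]
grip_width: 10.5
gripper_force: 70.2
```

Call:
servo_tool:
  targets: "0 0 0 0 0 0.01 5; 0 0 0 0 0 0.015 5; 0 0 0 0 0 0.015 5"

```text
time: 33.82
position: [497.0, 306.3, 88.9]
ee_rot: [-0.142, 0.99, 0.0, 0.0]
contact_force: [-0.4, -0.9, -4.1]
grip_width: 10.4
gripper_force: 70.2
```

Call:
servo_tool:
  targets: "0 0 0 0 0 0.008 5; 0 0 0 0 0 0.012 5; 0 0 0 0 0 0.012 5"

```text
time: 34.07
position: [497.0, 306.3, 87.7]
ee_rot: [-0.142, 0.99, 0.0, 0.0]
contact_force: [-1.3, -0.5, -0.3]
grip_width: 10.3
gripper_force: 70.7
```

Call:
servo_tool:
  targets: "0 0 0 0 0 0 20; 0 0 0 0 0 0 40; 0 0 0 0 0 0 40; 0 0 0 0 0 0 40; 0 0 0 0 0 0 40; 0 0 0 0 0 -0.3 40; 0 0 0 0 0 -0.6 40; 0 0 0 0 0 -0.6 40; 0 0 0 0 0 -0.6 40"

```text
time: 34.82
position: [498.7, 306.9, 162.3]
ee_rot: [-0.142, 0.99, 0.001, 0.003]
contact_force: [-0.3, 0.4, -1.0]
grip_width: 39.8
gripper_force: 0.0
```

Call:
servo_tool:
  targets: "0 0 0 -0.03 -0.8 0 40; 0 0 0 -0.03 -0.8 0 40; 0 0 0 -0.03 -0.8 0 40; 0 0 0 -0.03 -0.8 0 40"

```text
time: 35.15
position: [527.5, 212.4, 157.8]
ee_rot: [-0.14, 0.99, -0.0, -0.001]
contact_force: [1.3, -0.1, 0.1]
grip_width: 40.3
gripper_force: 0.0
```

Call:
servo_tool:
  targets: "0 0 0 -0.03 -0.8 0 40; 0 0 0 -0.03 -0.8 0 40; 0 0 0 -0.03 -0.8 0 40; 0 0 0 -0.03 -0.8 0 40; 0 0 0 -0.03 -0.8 0 40"

```text
time: 35.57
position: [557.2, 124.4, 158.4]
ee_rot: [-0.141, 0.99, 0.0, -0.001]
contact_force: [-0.8, -0.2, -0.1]
grip_width: 39.8
gripper_force: 0.0
```

```bash
python3 -c "
from h import *
rim('blue',88,115,350,650,180,430);rim('green',1,60,350,650,180,430);rim('yellow',38,60,450,760,-240,60); scale()
to(608.5,-89.5,120,104.9)"
```

```text
top blue (array([494.7, 307.3]), 189.4, 140.9, 16.4) 98.6 877
side blue (array([495.2, 304.1]), 198.0, 145.9, 16.4) 95.6 903
top green (array([0., 0.]), 0.0, 0.0, 0.0) nan 0
side green (array([488.3, 254.8]), 244.3, 125.7, -14.8) 26.4 1174
top yellow (array([607.9, -89.1]), 189.8, 140.5, 14.9) 48.8 892
side yellow (array([608.3, -91.4]), 200.5, 143.8, 14.9) 46.1 1048
ptr z [56.3 58.7 61.7] 43 band z [51.6 57.6 63.6] 110
t 35.92 pos [557.5 124.9 159.2] yaw 106.40 turn [ 0.     -0.      0.0042] shift [ 0.096 -1.834  0.326] w 39.9 f 0.0 [ 0.1  0.7 -0. ]
  return _methods._mean(a, axis=axis, dtype=dtype,
  ret = ret.dtype.type(ret / rcount)
```

Blue is back on green at (494.7,307.3), yaw 16.4°, about 2 mm off. Now yellow.

Call:
servo_tool:
  targets: "0 0 0.0042 0.048 -0.45 0.1 40; 0 0 0.0042 0.048 -0.917 0.16 40; 0 0 0.0042 0.048 -0.917 0.16 40; 0 0 0.0042 0.048 -0.917 0.16 40"

```text
time: 36.25
position: [583.9, 12.9, 139.5]
ee_rot: [-0.127, 0.992, -0.001, -0.0]
contact_force: [-0.6, -0.0, -0.3]
grip_width: 39.9
gripper_force: 0.0
```

Call:
servo_tool:
  targets: "0 0 0 0.024 -0.45 0.08 40; 0 0 0 0.024 -0.917 0.16 40; 0 0 0 0.024 -0.917 0.16 40; 0 0 0 0.024 -0.917 0.16 40; 0 0 0 0.024 -0.917 0.16 40; 0 0 0 0.024 -0.917 0.16 40"

```text
time: 36.75
position: [608.3, -89.3, 120.8]
ee_rot: [-0.129, 0.992, 0.0, -0.0]
contact_force: [0.2, 1.0, 0.9]
grip_width: 40.1
gripper_force: 0.0
```

```bash
python3 -c "
from h import *
to(608.5,-89.5,36,104.9)"
```

```text
t 36.75 pos [608.3 -89.3 120.8] yaw 104.84 turn [ 0.0001 -0.     -0.0002] shift [-0.001 -0.002  0.707] w 40.1 f 0.0 [0.2 1.  0.9]
```

Call:
servo_tool:
  targets: "0 0 0 0 0 0.2 40; 0 0 0 0 0 0.4 40; 0 0 0 0 0 0.58 40; 0 0 0 0 0 0.67 40; 0 0 0 0 0 0.705 40; 0 0 0 0 0 0.705 40; 0 0 0 0 0 0.705 40"

```text
time: 37.33
position: [609.3, -90.0, 37.4]
ee_rot: [-0.129, 0.992, -0.0, 0.001]
contact_force: [0.7, -0.3, -0.2]
grip_width: 40.0
gripper_force: 0.0
```

Call:
servo_tool:
  targets: "0 0 0 0 0 0 5; 0 0 0 0 0 0 5; 0 0 0 0 0 0 5; 0 0 0 0 0 0 5; 0 0 0 0 0 0 5; 0 0 0 0 0 0 5; 0 0 0 0 0 0 5; 0 0 0 0 0 0 5"

```text
time: 38.0
position: [609.6, -90.8, 37.9]
ee_rot: [-0.129, 0.992, -0.001, 0.001]
contact_force: [-1.2, -0.2, 6.6]
grip_width: 10.4
gripper_force: 71.8
```

Call:
servo_tool:
  targets: "0 0 0 0 0 -0.15 5; 0 0 0 0 0 -0.4 5; 0 0 0 0 0 -0.65 5; 0 0 0 0 0 -0.98 5; 0 0 0 0 0 -0.98 5; 0 0 0 0 0 -0.98 5"

```text
time: 38.5
position: [609.6, -90.8, 156.0]
ee_rot: [-0.129, 0.992, -0.001, 0.002]
contact_force: [-0.9, -0.7, -4.4]
grip_width: 10.1
gripper_force: 70.3
```

Call:
servo_tool:
  targets: "0 0 0 0 0 -0.1 5; 0 0 0 0 0 -0.22 5; 0 0 0 0 0 -0.22 5; 0 0 0 0 0 -0.22 5"

```text
time: 38.83
position: [607.9, -90.2, 179.1]
ee_rot: [-0.129, 0.992, 0.0, -0.001]
contact_force: [0.4, -0.0, -4.5]
grip_width: 10.5
gripper_force: 70.4
```

```bash
python3 -c "
from h import *
to(495,307,182,106.4)"
```

```text
t 38.83 pos [607.9 -90.2 179.1] yaw 104.80 turn [ 0.0002 -0.0002 -0.0044] shift [ 0.064  3.441 -0.021] w 10.5 f 70.4 [ 0.4 -0.  -4.5]
```

Call:
servo_tool:
  targets: "0 0 -0.0044 0.01 0.2 -0.02 5; 0 0 -0.0044 0.015 0.5 -0.04 5; 0 0 -0.0044 0.016 0.86 -0.06 5; 0 0 -0.0044 0.016 0.86 -0.06 5"

```text
time: 39.17
position: [577.1, 14.5, 185.0]
ee_rot: [-0.145, 0.989, 0.002, -0.003]
contact_force: [-0.3, 0.4, -4.9]
grip_width: 10.2
gripper_force: 70.5
```

Call:
servo_tool:
  targets: "0 0 0 0.01 0.3 0 5; 0 0 0 0.015 0.6 0 5; 0 0 0 0.035 0.86 0 5; 0 0 0 0.035 0.86 0 5"

```text
time: 39.5
position: [543.7, 111.1, 184.9]
ee_rot: [-0.145, 0.989, 0.002, -0.003]
contact_force: [-0.1, -0.6, -4.8]
grip_width: 10.7
gripper_force: 70.8
```

Call:
servo_tool:
  targets: "0 0 0 0.01 0.3 0 5; 0 0 0 0.015 0.6 0 5; 0 0 0 0.035 0.86 0 5; 0 0 0 0.035 0.86 0 5"

```text
time: 39.83
position: [510.9, 208.3, 185.4]
ee_rot: [-0.145, 0.989, 0.001, -0.002]
contact_force: [-0.5, 0.7, -4.0]
grip_width: 10.1
gripper_force: 71.0
```

Call:
servo_tool:
  targets: "0 0 0 0.01 0.3 0 5; 0 0 0 0.015 0.6 0 5; 0 0 0 0.03 0.84 0 5; 0 0 0 0.03 0.84 0 5; 0 0 0 0.03 0.84 0 5; 0 0 0 0.03 0.84 0 5; 0 0 0 0.03 0.84 0 5"

```text
time: 40.42
position: [482.2, 299.1, 186.6]
ee_rot: [-0.142, 0.99, -0.0, -0.001]
contact_force: [-0.1, -0.5, -5.2]
grip_width: 10.2
gripper_force: 71.2
```

```bash
python3 -c "
from h import *
to(496,306.5,141,106.4)
rim('blue',85,115,350,650,180,430);rim('yellow',180,220,350,650,180,430)
im=capture('side')[0]; cv2.imwrite('pics/j.png',cv2.cvtColor(im[160:320,150:350],cv2.COLOR_RGB2BGR).repeat(2,0).repeat(2,1))
"
```

```text
t 40.42 pos [482.2 299.1 186.6] yaw 106.32 turn [-0.0001 -0.0002 -0.0002] shift [-0.128  0.027  0.38 ] w 10.2 f 71.2 [-0.1 -0.5 -5.2]
top blue (array([538.8, 273.2]), 229.4, 108.2, 52.9) 98.8 159
side blue (array([495.3, 304.5]), 197.7, 147.1, 16.9) 94.3 689
top yellow (array([480.3, 299.8]), 189.2, 141.0, 16.1) 197.5 685
side yellow (array([480.7, 297.4]), 198.6, 144.8, 16.1) 191.7 1234
```

View pics/j.png

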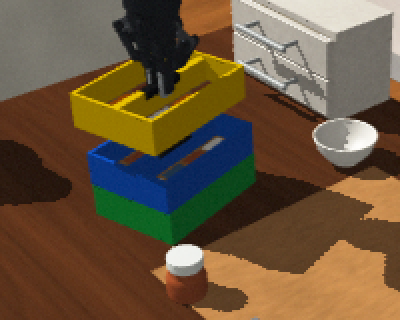

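Yellow hangs level above blue/green, which are square. I lower it with a small correction.

Call:
servo_tool:
  targets: "0 0 0 -0.133 0.023 0 5; 0 0 0 -0.133 0.023 0.1 5; 0 0 0 -0.133 0.023 0.2 5; 0 0 0 -0.133 0.023 0.3 5; 0 0 0 -0.133 0.023 0.36 5; 0 0 0 -0.133 0.023 0.385 5; 0 0 0 -0.133 0.023 0.385 5; 0 0 0 -0.133 0.023 0.385 5"

```text
time: 41.33
position: [496.5, 307.4, 141.2]
ee_rot: [-0.143, 0.99, 0.0, -0.0]
contact_force: [0.9, -0.6, -4.2]
grip_width: 10.2
gripper_force: 71.1
```

Call:
servo_tool:
  targets: "0 0 0 0 0 0.01 5; 0 0 0 0 0 0.015 5; 0 0 0 0 0 0.015 5"

```text
time: 41.58
position: [496.8, 307.5, 139.8]
ee_rot: [-0.143, 0.99, 0.0, 0.0]
contact_force: [0.4, 0.4, -4.5]
grip_width: 10.8
gripper_force: 71.1
```

Call:
servo_tool:
  targets: "0 0 0 0 0 0.008 5; 0 0 0 0 0 0.015 5; 0 0 0 0 0 0.015 5; 0 0 0 0 0 0.015 5"

```text
time: 41.92
position: [496.8, 307.5, 137.9]
ee_rot: [-0.143, 0.99, 0.0, 0.0]
contact_force: [-0.4, 0.1, -3.3]
grip_width: 10.7
gripper_force: 71.4
```

Call:
servo_tool:
  targets: "0 0 0 0 0 0 20; 0 0 0 0 0 0 40; 0 0 0 0 0 0 40; 0 0 0 0 0 0 40; 0 0 0 0 0 0 40; 0 0 0 0 0 -0.3 40; 0 0 0 0 0 -0.6 40; 0 0 0 0 0 -0.9 40; 0 0 0 0 0 -0.9 40; 0 0 0 0 0 -0.9 40"

```text
time: 42.75
position: [498.1, 308.0, 249.0]
ee_rot: [-0.143, 0.99, 0.001, 0.003]
contact_force: [1.1, -0.5, -0.6]
grip_width: 39.9
gripper_force: 0.0
```

Call:
servo_tool:
  targets: "0 0 0 0 -0.3 0 40; 0 0 0 0 -0.6 0 40; 0 0 0 0 -1 0 40; 0 0 0 0 -1 0 40; 0 0 0 0 -1 0 40; 0 0 0 0 -1 0 40"

```text
time: 43.25
position: [529.8, 192.3, 244.3]
ee_rot: [-0.142, 0.99, 0.0, -0.001]
contact_force: [-0.4, -0.3, -0.8]
grip_width: 39.9
gripper_force: 0.0
```

Call:
servo_tool:
  targets: "0 0 0 0 -0.3 0 40; 0 0 0 0 -0.6 0 40; 0 0 0 0 -1 0 40; 0 0 0 0 -1 0 40; 0 0 0 0 -1 0 40; 0 0 0 0 -1 0 40; 0 0 0 0 -1 0 40; 0 0 0 0 -1 0 40"

```text
time: 43.92
position: [563.8, 79.0, 245.4]
ee_rot: [-0.144, 0.99, 0.0, -0.0]
contact_force: [-0.1, -0.1, 0.6]
grip_width: 39.9
gripper_force: 0.0
```

```bash
python3 -c "
from h import *
rim('yellow',135,170,350,650,180,430); rim('blue',85,105,350,650,180,430); im=scale(); to(496,306,200)
save(im,'k.png')"
```

```text
top yellow (array([494.7, 308.5]), 189.7, 141.3, 16.5) 148.6 1135
side yellow (array([496.3, 304.6]), 199.8, 144.9, 16.7) 144.5 1091
top blue (array([594.9, 263.4]), 0.0, 0.0, 0.0) 85.5 1
side blue (array([477.4, 251.7]), 234.4, 113.2, -18.8) 92.5 383
ptr z [56.7 58.5 61.2] 46 band z [53.1 58.2 63.5] 96
t 44.17 pos [564.2  77.8 245.7] yaw 106.45 shift [0.006 1.985 0.381] w 40.2 f 0.0 [ 0.8 -0.2 -1.1]
```

View pics/k.png

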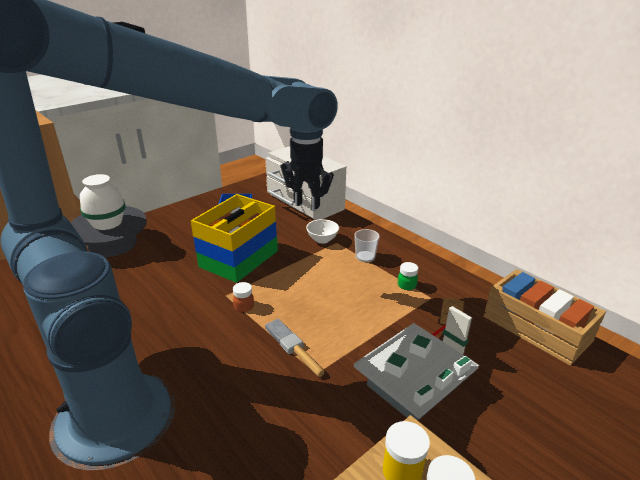

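The picture shows the stack square at pixel (235,235), two whole cakes and three halves on the pan, the pointer in the band, and nothing else moved. Handing in.

```bash
python3 -c "
from h import *
print(ticket.close_job())"
```

```text
the job is handed in; nothing more can be done
None
```

I handed the job in at about 44 s of the 210 s. Two whole cakes brought the pointer to within about 1 mm of the band's middle, and the trays are restacked blue on green and yellow on blue, about 2–3 mm off square. The hand-in gave no verdict.

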